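# Recover the grinding balls from the leaning rack's open tube

## Task

The uncapped tube in the leaning rack holds five steel grinding balls that need washing: draw it straight out of its place, tip all five balls into the sieve without losing any on the worktop, and stop there, still holding the tube low over the sieve with its mouth pointing below level and clear of everything, ready for me to rinse it. Leave the sieve where it stands, the capped tubes seated and everything else undisturbed; your program finishes while holding the tube.

Things in the scene. Friction and masses are not known exactly. Their poses are not given: they have to be found in the camera images.
- rack: Grey and steel rack, fixed, 150 x 243 mm, 90 high; origin: centre of underside, z up. Three places along its y (-76, 0, 76 mm). A seated tube's bottom centre is at x 40, z 30 mm; its axis leans 40 deg from vertical to the rack's -x: (-0.643, 0, 0.766). Its lower 54 mm is in the rack (holes 2 mm wider than the tube), 61 mm stands out: draw it over 54 mm along its axis to free it.
- tube: The open (uncapped) white plastic tube, straight and round, 36 mm outside, 32 mm inside, 115 mm long, flat closed bottom 3 mm thick, about 60 g plus the balls. Origin: centre of its bottom; z along its axis towards the mouth. It sits in any of the rack's three places. Bare and smooth up to 100 mm from the bottom; thread ridges above that.
- tube_mouth (a point): Centre of the open tube's mouth, 115 mm from its bottom on its axis.
- ball_1: A polished steel ball, 14 mm in diameter, 11 g, slippery and rolls freely; origin at its centre. Starts in the bottom of the open tube with the others.
- ball_2: A polished steel ball, 14 mm in diameter, 11 g, slippery and rolls freely; origin at its centre. Starts in the bottom of the open tube with the others.
- ball_3: A polished steel ball, 14 mm in diameter, 11 g, slippery and rolls freely; origin at its centre. Starts in the bottom of the open tube with the others.
- ball_4: A polished steel ball, 14 mm in diameter, 11 g, slippery and rolls freely; origin at its centre. Starts in the bottom of the open tube with the others.
- ball_5: A polished steel ball, 14 mm in diameter, 11 g, slippery and rolls freely; origin at its centre. Starts in the bottom of the open tube with the others.
- sieve: Round stainless laboratory test sieve standing loose on the worktop: 150 mm outside, 145 mm inside, 45 mm high, open at the top, its mesh 10 mm above the worktop. Origin: centre of the underside, z up. 300 g.
- capped_1: White plastic tube like the open one (36 mm outside), closed by a ribbed screw cap 39 mm wide, 119 mm long over all, seated in another place of the rack. Origin: centre of its bottom; z along its axis towards the cap.
- capped_2: The second capped tube, same as capped_1, in the remaining place of the rack.
- tube_cap: Bystander: the open tube's ribbed white screw cap lying on the worktop, 39 mm wide, 21 mm high; origin under its centre.
- wash_bottle: Bystander: white wash bottle with a swan neck, 50 mm wide, 174 mm high, at the back; origin under its centre.
- petri: Bystander: glass petri dish with lid, 69 mm wide, 16 mm high; origin under its centre.
- vial_a: Bystander: small vial with a black cap, 21 mm wide, 54 mm high; origin under its centre.
- tweezers: Bystander: steel tweezers, 130 mm long along their y axis, lying at the back; origin under their centre.

How it is judged:
On the way:
1. the open tube is drawn clear of the rack with all five balls still in it (height (world z) of tube above 0.085 m and contact force between tube and rack below 0.05 N and distance between each of ball_1, ball_2, ball_3, ball_4, ball_5 and tube below 0.11 m and z of each of ball_1, ball_2, ball_3, ball_4, ball_5 in the frame of tube above 0 m), for 0.1 s.
At the end, for the whole second after the job is handed in: All five balls in the sieve; tube held still, clear of sieve and rack, mouth within 75 mm of the sieve's centre in plan, 60 to 200 mm above the worktop and 5 degrees or more below level; sieve moved under 30 mm, capped tubes under 12 mm, bystanders under 20 mm (horizontal distance between each of ball_1, ball_2, ball_3, ball_4, ball_5 and sieve below 0.072 m and z of ball_1 in the frame of sieve between 0.012 and 0.04 m and z of ball_2 in the frame of sieve between 0.012 and 0.04 m and z of ball_3 in the frame of sieve between 0.012 and 0.04 m and z of ball_4 in the frame of sieve between 0.012 and 0.04 m and z of ball_5 in the frame of sieve between 0.012 and 0.04 m and angle between tube's own z axis and vertical above 1.66 rad and horizontal distance between tube_mouth and sieve below 0.075 m and height (world z) of tube_mouth between 0.06 and 0.2 m and contact force between tube and the fingers above 1 N and contact force between tube and sieve below 0.05 N and contact force between tube and rack below 0.05 N and linear speed of tube below 0.03 m/s and distance of sieve from where it was at the start of the episode below 0.03 m and distance of each of capped_1, capped_2 from where it was at the start of the episode below 0.012 m and distance of each of wash_bottle, petri, vial_a, tweezers, tube_cap from where it was at the start of the episode below 0.02 m); the arm keeps its last pose, push and grip.
It fails at once if a ball falls on the worktop or lower (height (world z) of any of ball_1, ball_2, ball_3, ball_4, ball_5 below 0.0115 m).
It fails at once if a capped tube is pulled out or pushed about (distance of any of capped_1, capped_2 from where it was at the start of the episode above 0.02 m).
It fails at once if a bystander is knocked about (distance of any of wash_bottle, petri, vial_a, tweezers, tube_cap from where it was at the start of the episode above 0.03 m).
It also fails if it takes over 43 s, if anything falls off the work surface, if the arm or the gripper's body presses on something with over 40 N, if the wrist force passes 120 N, or if a joint passes its speed limit or range.

## Robot

A 7-joint arm with a two-finger parallel gripper is mounted at the origin on a cart in front of the work surface, level with it; the furniture and walls round the work are solid. World frame = base frame: x ahead of the robot, y to its left, z up, the work surface at z = 0. Lengths are in m, angles in rad, forces in N, time in s.
With the tool pointing down it reaches from about 0.4 to 0.85 m from the base axis. Payload 10.4 kg.
Tool frame: the origin (TCP) lies midway between the tips of the shut fingers; the grasp point (between the pads) lies 19 mm behind it; z points along the fingers, y is the line along which they close (so a half turn about z gives the same grasp; the last joint's range is limited). The gripper opens to 85 mm and grips with 20 to 120 N. Pads are 22 mm wide; open, the fingers measure 114 mm over their backs; the gripper's body (76 mm by 85 mm) begins 54 mm behind the grasp point. The pads swing forward as they close: fully open they stand 13 mm farther back than shut.
Start: joints at [1.317, 0.332, -0.065, 1.46, 0.022, 1.35, -0.088], TCP at [0.143, -0.608, 0.231] pointing down, gripper open.
Joint ranges: [-2.6, 2.6], [-0.5, 2.12], [-1.47, 1.34], [0.16, 2.42], [-1.27, 4.41], [0.06, 2.06], [-2.6, 2.6]. Speed limits (rad/s): [2.22, 2.22, 2.79, 2.79, 3.14, 3.14, 3.14].

## Interface

Orientations are given as a unit quaternion [w, x, y, z].
In Python, from cell import ctrl gives the robot as it stands.
- The arm moves only by the tool servo_tool, never from a script. Its argument "deltas" is one flat list of numbers, 7 for each row, row after row: the shift along the tool's x, y, z as a fraction of full scale, then the turn, a rotation vector about the tool's x, y, z as a fraction of full scale, then the finger opening in mm, from 0 to 85.4. A call has 1 to 12 rows; each row is the pose to reach, as a shift and turn from the pose commanded when the call began, along the tool's axes at that moment; what a row does not reach only later rows make up. Full scale, the value 1, is 0.4 m for a shift and 2 rad for a turn. A row lasts 1/12 s, in which the tool goes at most 41.7 mm and 7.16 degrees, less where a joint would pass 70% of its speed; a pose out of reach is approached as far as the arm can. A call with a number of a shift or a turn outside -1 to 1 is refused whole. A call with a gripper value outside its range is refused whole. The fingers move at their own pace and stop on an object; the grip force is fixed at half the most. Time passes only in rows, so rows that repeat a pose let the fingers close. It gives the time, the measured TCP pose, the force, the opening and the grip force at its end, in the units of the state.
- ctrl.get_state(): the state, without advancing time (a new reading comes with each control period).
- ctrl.read_camera(name): name is "scene" or "top"; returns a dict with "frame" (384x512x3 uint8, red, green, blue), "fx", "fy", "cx", "cy" (pixels), "extrinsics" (4x4, takes a point from camera to world coordinates). Camera axes: x right, y up, looking along -z (the intrinsics and any distortion apply to the point x, -y, -z); pixel columns grow to the right and rows downward; lengths in m; the calibration is good to about 2 mm. A picture is of the moment at which its call begins. There is no depth.
- ctrl.close_job(): hands the job in; it is judged then, once.
The state is a dict: "clock": time; "joint_positions": joint angles; "joint_velocities": joint speeds; "joint_torque": joint torques, N m; "eef_pos": TCP position; "orientation": TCP orientation; "force": force on the tool from outside, world axes, zero at the start; "torque": the same for the moment, N m; "grip_width": finger opening in m; "grasp_force": force on a finger pad.
Only numpy, scipy, OpenCV 4.12 (cv2) and the standard library are available. Lean on these libraries where they do the work, as an engineer would, in place of code of your own. Each camera call takes 0.05 s, during which the arm holds its last target. There are 200 camera calls.

## Working session

There is one attempt and no reset: what is moved stays moved. The work goes in short steps, Python scripts to look and compute and a tool call to move; the robot and the scene stay as the last step left them, time stands still between calls to the robot, and variables do not carry over. Pictures are saved under pics/ and viewed, at most 10 in all, crops included, and the job is handed in when it is done.

Besides the shell and the picture viewer there is one more tool, called after ">>>" in YAML: its name, and indented under it one key for each argument. servo_tool: Moves the arm, as the interface text tells. Its arguments: {"type":"object","properties":{"deltas":{"type":"array"}},"required":["deltas"]}

```bash
mkdir -p pics; ls; python3 - <<'E'
from cell import ctrl
import cv2,numpy as np,json
s=ctrl.get_state();print({k:np.round(v,3).tolist() for k,v in s.items()})
for n in("scene","top"):
    c=ctrl.read_camera(n);cv2.imwrite(f"pics/{n}0.png",c["frame"][:,:,::-1]);np.savez(n+"0.npz",**c)
    print(n,c["fx"],c["fy"],c["cx"],c["cy"],np.round(c["extrinsics"],4).tolist(),[k for k in c])
E
```

```text
pics
{'clock': 0.0, 'joint_positions': [1.317, 0.333, -0.065, 1.461, 0.022, 1.35, -0.089], 'joint_velocities': [0.0, 0.0, -0.001, -0.001, 0.0, 0.001, 0.001], 'joint_torque': [-0.0, -62.545, 0.049, -39.16, 0.016, 0.01, 0.0], 'eef_pos': [0.143, -0.608, 0.231], 'orientation': [-0.001, 0.993, 0.115, -0.0], 'force': [-0.416, -0.435, 0.491], 'torque': [-0.039, -0.001, -0.048], 'grasp_force': 0.0, 'grip_width': 0.085}
scene 401.2079359714196 401.2079359714196 257.2759363455452 183.15561504553193 [[-0.5981, 0.4312, -0.6755, 0.0484], [-0.8014, -0.3236, 0.503, 0.3273], [-0.0017, 0.8422, 0.5391, 0.5336], [0.0, 0.0, 0.0, 1.0]] ['frame', 'fx', 'fy', 'cx', 'cy', 'extrinsics']
top 482.4516200003725 482.4516200003725 250.0511874669885 200.96322817386454 [[0.0089, 0.9972, -0.0747, 0.5237], [-0.9999, 0.0083, -0.0089, -0.117], [-0.0082, 0.0748, 0.9972, 1.101], [0.0, 0.0, 0.0, 1.0]] ['frame', 'fx', 'fy', 'cx', 'cy', 'extrinsics']
```

View pics/scene0.png

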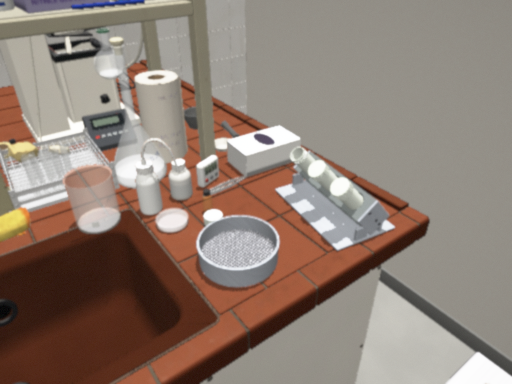

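View pics/top0.png

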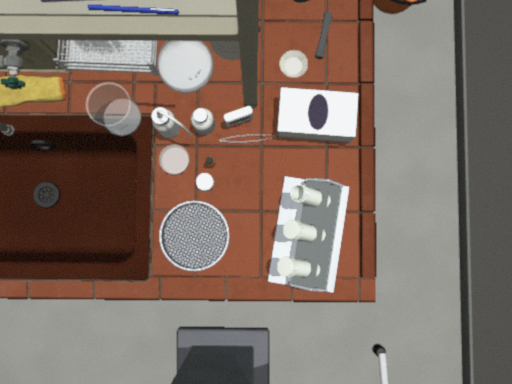

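The open tube is the farthest one from the robot: its mouth is near (297,156) in scene and (299,194) in top. The tubes lean left (+y) towards the sieve, which is at top (194,236). I'll enlarge both views.

```bash
cat > h.py <<'E'
import numpy as np,cv2
def load(n,i=0):
    c=np.load(f"{n}{i}.npz");return c
def proj(c,P):
    E=c["extrinsics"];P=np.atleast_2d(P);q=(P-E[:3,3])@E[:3,:3]
    return np.c_[c["cx"]+c["fx"]*q[:,0]/-q[:,2],c["cy"]-c["fy"]*q[:,1]/-q[:,2]]
def ray(c,u,v):
    E=c["extrinsics"];d=E[:3,:3]@np.array([(u-c["cx"])/c["fx"],-(v-c["cy"])/c["fy"],-1]);return E[:3,3],d/np.linalg.norm(d)
def onz(c,u,v,z):
    o,d=ray(c,u,v);return o+d*(z-o[2])/d[2]
def tri(c1,p1,c2,p2):
    o1,d1=ray(c1,*p1);o2,d2=ray(c2,*p2)
    t=np.linalg.lstsq(np.c_[d1,-d2],o2-o1,rcond=None)[0]
    a,b=o1+d1*t[0],o2+d2*t[1];return (a+b)/2,np.linalg.norm(a-b)
E
python3 - <<'E'
from h import *
a=load("top")["frame"][165:305,150:360,::-1];b=load("scene")["frame"][130:290,190:400,::-1]
cv2.imwrite("pics/a.png",cv2.resize(a,None,fx=3.8,fy=3.8,interpolation=cv2.INTER_CUBIC))
cv2.imwrite("pics/b.png",cv2.resize(b,None,fx=3.7,fy=3.7,interpolation=cv2.INTER_CUBIC))
E
```

```text
(no output)
```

View pics/a.png

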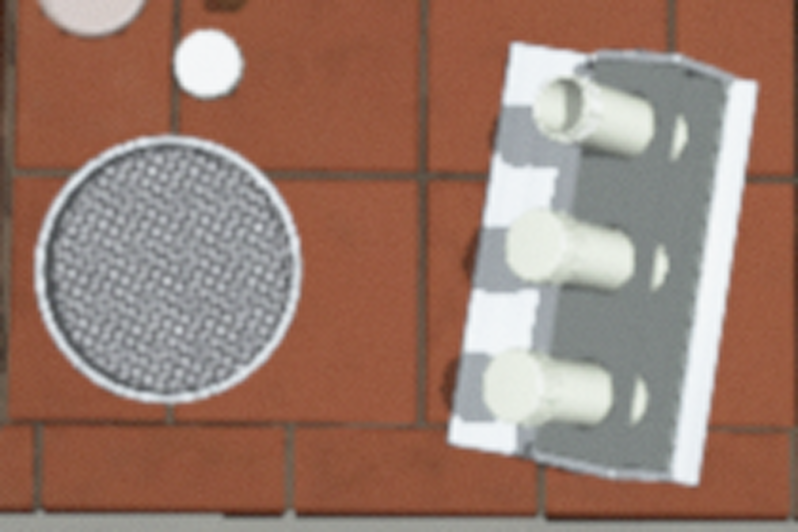

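View pics/b.png

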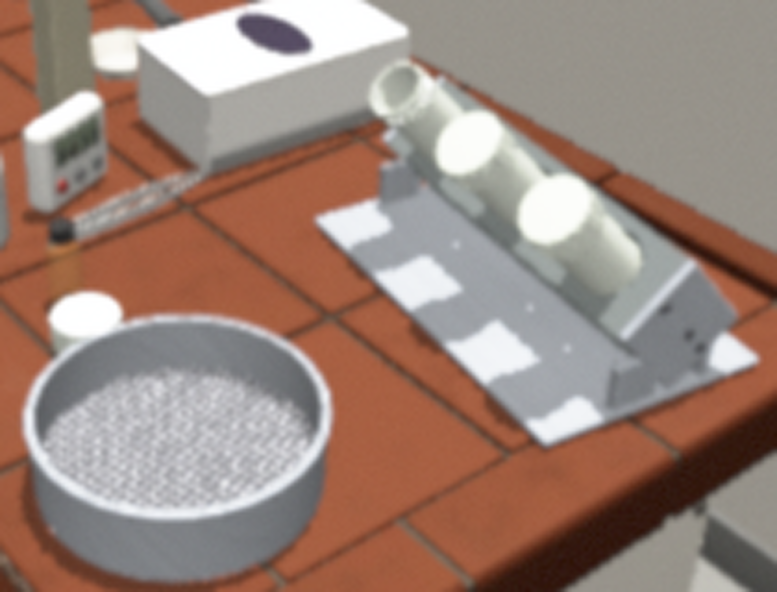

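The crops show the open tube's mouth at a(561,109)/b(402,91). The capped tops are at a(536,243),(515,386) and b(471,143),(555,209). The rack plate corners are sharp, and the sieve rim is centred at about a(168,270)/b(178,417).

```bash
cat > m.py <<'E'
from h import *
from scipy.optimize import least_squares
T,S=load("top"),load("scene")
ta=lambda u,v:((u+.5)/3.8-.5+150,(v+.5)/3.8-.5+165); sb=lambda u,v:((u+.5)/3.7-.5+190,(v+.5)/3.7-.5+130)
for n,p,q in [("mouth",(561,109),(402,91)),("cap1",(536,243),(471,143)),("cap2",(515,386),(555,209)),("sieve rim",(168,270),(178,417)),("plate c1",(512,43),(318,218)),("plate c2",(450,443),(545,443)),("plate c3",(697,485),(758,358))]:
    x,e=tri(T,ta(*p),S,sb(*q));print(n,x.round(4),round(e,4))
h=np.array([.075,.1215])
cs=np.array([[-75,121.5,3],[75,121.5,3],[75,-121.5,3],[-75,-121.5,3]])/1e3
def R(t):return np.array([[np.cos(t),-np.sin(t),0],[np.sin(t),np.cos(t),0],[0,0,1]])
ax=np.array([-np.sin(np.radians(40)),0,np.cos(np.radians(40))])
def tp(i,L):return np.array([.04,[-.076,0,.076][i],.03])+L*ax
pts=np.vstack([cs,tp(2,.115),tp(1,.119),tp(0,.119)])
top=np.array([ta(*p) for p in[(512,43),(757,82),(697,485),(450,443),(561,109),(536,243),(515,386)]])
sc=np.array([sb(*p) for p in[(318,218),(758,358),(545,443),(402,91),(471,143),(555,209)]])
si=[0,2,3,4,5,6]
def f(p):
    W=pts@R(p[2]).T+[p[0],p[1],0]
    return np.r_[(proj(T,W)-top).ravel(),(proj(S,W[si])-sc).ravel()]
r=least_squares(f,[.47,-.24,-1.6],loss='soft_l1');x,y,t=r.x
print(r.x,r.cost,f(r.x).round(1))
a=R(t)@ax;b=R(t)@tp(2,0)+[x,y,0]
print("bottom",b.round(4),"axis",a.round(4),"mouth",(b+.115*a).round(4),"rack x",R(t)[:,0].round(3),"y",R(t)[:,1].round(3))
print("other tube tops",[(R(t)@tp(i,.119)+[x,y,0]).round(3) for i in(0,1)])
E
python3 m.py
```

```text
mouth [ 0.614  -0.2052  0.1144] 0.0006
cap1 [ 0.5416 -0.1915  0.1177] 0.0003
cap2 [ 0.4663 -0.1798  0.118 ] 0.0017
sieve rim [0.5263 0.016  0.0385] 0.0017
plate c1 [ 0.6636 -0.1851  0.0064] 0.0001
plate c2 [ 0.4262 -0.1484  0.0045] 0.0028
plate c3 [ 0.4029 -0.2945  0.0061] 0.002
[ 0.53428955 -0.2351165  -1.72063863] 34.91009873851409 [-2.7 -0.7 -2.3 -0.7 -2.  -0.5 -2.9 -0.2  4.1 -0.3  3.9  1.   3.7  0.7
 -2.6  1.7 -0.8  1.8 -1.1  2.   2.4 -2.6  3.4 -2.2  4.2 -2.3]
bottom [ 0.6035 -0.286   0.03  ] axis [0.096  0.6356 0.766 ] mouth [ 0.6145 -0.2129  0.1181] rack x [-0.149 -0.989  0.   ] y [ 0.989 -0.149  0.   ]
other tube tops [array([ 0.465, -0.188,  0.121]), array([ 0.54 , -0.199,  0.121])]
```

```bash
cat > plan.py <<'E'
import numpy as np
from cell import ctrl
from scipy.spatial.transform import Rotation as Ro
h=np.array([.149,.989,0])/np.hypot(.149,.989); ry=np.array([h[1],-h[0],0]); up=np.array([0,0,1.])
def pose(deg): # tool z at deg from vertical towards h (130 = square to seated tube), tool y along rack y
    z=h*np.sin(np.radians(deg))+up*np.cos(np.radians(deg)); y=ry
    return np.c_[np.cross(y,z),y,z]
def cur():
    s=ctrl.get_state();q=np.array(s["orientation"]);return np.array(s["eef_pos"]),Ro.from_quat(q[[1,2,3,0]]).as_matrix(),s
def delta(P,Rm):
    p,R,s=cur()
    print("t",round(s["clock"],2),"tcp",p.round(4),"z",R[:,2].round(3),"y",R[:,1].round(3),"j",np.round(s["joint_positions"],2).tolist(),"w",round(s["grip_width"],4),"F",np.round(s["force"],1),"gf",np.round(s["grasp_force"],1))
    print("shift",(R.T@(P-p)/.4).round(4),"turn",(Ro.from_matrix(R.T@Rm).as_rotvec()/2).round(4))
M=np.array([.614,-.2052,.1144]); A=h*.643+up*.766
E
python3 - <<'E'
from plan import *
R=pose(130);d=R[:,2];G=M-.033*A
print("G",G,"d",d,R)
delta(np.array([.45,-.45,.25]),R)
delta(G-.1*d,R)
E
```

```text
G [ 0.61083888 -0.22618221  0.089122  ] d [ 0.11412225  0.75749601 -0.64278761] [[ 0.09575994  0.98884081  0.11412225]
 [ 0.63561462 -0.14897602  0.75749601]
 [ 0.76604444  0.         -0.64278761]]
t 0.1 tcp [ 0.1429 -0.6081  0.2306] z [-0.     0.001 -1.   ] y [ 0.229 -0.973 -0.001] j [1.32, 0.33, -0.06, 1.46, 0.02, 1.35, -0.09] w 0.0854 F [ 0.5 -0.4  0.1] gf 0.0
shift [ 0.8378 -0.2091 -0.0483] turn [ 0.2583  0.3819 -0.5554]
t 0.1 tcp [ 0.1429 -0.6081  0.2306] z [-0.     0.001 -1.   ] y [ 0.229 -0.973 -0.001] j [1.32, 0.33, -0.06, 1.46, 0.02, 1.35, -0.09] w 0.0854 F [ 0.5 -0.4  0.1] gf 0.0
shift [ 1.2861 -0.4837  0.1936] turn [ 0.2583  0.3819 -0.5554]
```

>>> servo_tool:
  deltas: [0.07,-0.017,-0.01,0.016,0.024,-0.035,85,0.14,-0.035,-0.02,0.032,0.048,-0.07,80,0.21,-0.05,-0.03,0.048,0.072,-0.1,70,0.28,-0.07,-0.04,0.065,0.095,-0.14,60,0.35,-0.09,-0.05,0.08,0.12,-0.17,56,0.42,-0.1,-0.05,0.097,0.143,-0.21,56,0.49,-0.12,-0.05,0.11,0.167,-0.24,56,0.56,-0.14,-0.05,0.13,0.19,-0.28,56,0.63,-0.157,-0.05,0.145,0.215,-0.31,56,0.7,-0.175,-0.05,0.16,0.24,-0.35,56,0.77,-0.19,-0.05,0.18,0.26,-0.38,56,0.84,-0.21,-0.05,0.19,0.285,-0.415,56]

```text
clock: 1.1
eef_pos: [0.4517, -0.4494, 0.2506]
orientation: [-0.212, 0.806, 0.492, 0.25]
force: [1.6, -0.4, 0.5]
grip_width: 0.0556
grasp_force: 0.0
```

```bash
python3 - <<'E'
from plan import *
R=pose(130);d=R[:,2];G=M-.033*A
delta(G-.1*d,R)
E
```

```text
t 1.1 tcp [ 0.4517 -0.4494  0.2506] z [ 0.193  0.588 -0.785] y [ 0.9   -0.425 -0.097] j [1.19, 0.69, -0.37, 1.09, -0.34, 1.76, 0.37] w 0.0556 F [ 1.6 -0.4  0.5] gf 0.0
shift [0.2494 0.1992 0.479 ] turn [ 0.0666  0.0975 -0.1387]
```

>>> servo_tool:
  deltas: [0.03,0.02,0.05,0.008,0.012,-0.017,56,0.06,0.04,0.1,0.017,0.024,-0.035,56,0.085,0.065,0.16,0.025,0.036,-0.052,56,0.11,0.09,0.21,0.033,0.05,-0.07,56,0.14,0.11,0.27,0.042,0.06,-0.087,56,0.17,0.14,0.33,0.05,0.073,-0.104,56,0.195,0.16,0.38,0.058,0.085,-0.12,56,0.22,0.18,0.43,0.063,0.092,-0.13,56,0.24,0.19,0.46,0.0666,0.0975,-0.139,56,0.2494,0.1992,0.479,0.0666,0.0975,-0.139,56,0.2494,0.1992,0.479,0.0666,0.0975,-0.139,56]

```text
clock: 2.02
eef_pos: [0.5999, -0.3008, 0.1529]
orientation: [-0.275, 0.687, 0.592, 0.319]
force: [0.8, -0.3, -0.1]
grip_width: 0.0556
grasp_force: 0.0
```

```bash
python3 - <<'E'
from plan import *
import h as H,cv2
from cell import ctrl
R=pose(130);d=R[:,2];G=M-.033*A
delta(G+.022*d,R)
ims=[]
for n,(r0,r1,c0,c1) in(("scene",(110,240,250,400)),("top",(150,280,240,390))):
    c=ctrl.read_camera(n);np.savez(n+"1.npz",**c)
    f=c["frame"][:,:,::-1].copy();f=cv2.resize(f[r0:r1,c0:c1],None,fx=2.6*2,fy=2.6*2,interpolation=cv2.INTER_CUBIC)
    h_=np.cross(A,[0,1,0]);th=np.linspace(0,2*np.pi,40)
    e1=ry;e2=np.cross(A,e1)
    L=[M-.061*A+.018*(np.cos(t)*e1+np.sin(t)*e2) for t in th],[M+.018*(np.cos(t)*e1+np.sin(t)*e2) for t in th]
    for l in L:
        q=((H.proj(c,np.array(l))-[c0,r0]+.5)*5.2).astype(int);cv2.polylines(f,[q.reshape(-1,1,2)],True,(0,0,255),1)
    ims.append(f)
f=np.hstack(ims);cv2.imwrite("pics/c.png",cv2.resize(f,None,fx=800/f.shape[1],fy=800/f.shape[1],interpolation=cv2.INTER_AREA))
E
```

```text
t 2.02 tcp [ 0.5999 -0.3008  0.1529] z [ 0.114  0.756 -0.644] y [ 0.989 -0.149 -0.   ] j [0.99, 0.9, -0.49, 1.08, -0.39, 1.64, 0.49] w 0.0556 F [ 0.8 -0.3 -0.1] gf 0.0
shift [-0.0004 -0.0007  0.3019] turn [-0.0001  0.0011 -0.    ]
```

View pics/c.png

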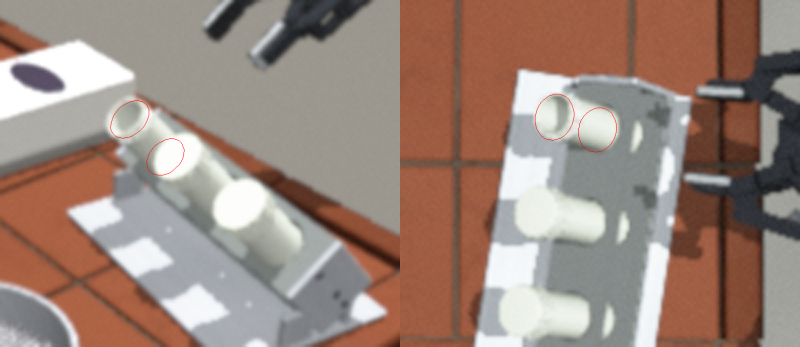

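The overlay sits on the tube in both views. The fingertips show at about (700,91) and (686,181) in the top half. I'll check the tip midpoint against the kinematics before moving in.

```bash
python3 - <<'E'
from plan import *
import h as H
T=H.load("top",1);S=H.load("scene",1);p,R,s=cur()
for k in(0,.008):
  for sg in(-1,1):
    q=p-k*R[:,2]+sg*.03*R[:,1];print(k,sg,(H.proj(T,q)[0]-[240,150])*2.667+[400,0],(H.proj(S,q)[0]-[250,110])*2.667)
E
```

```text
0 -1 [685.85272774 172.75790492] [254.41877113  62.85264965]
0 1 [697.74409339  92.62109806] [210.08035196  35.93854865]
0.008 -1 [695.48665489 173.77396702] [261.13341749  55.5389606 ]
0.008 1 [707.40052106  93.18470649] [216.44918181  28.97000259]
```

>>> servo_tool:
  deltas: [0,0,0.04,0,0,0,56,0,0,0.08,0,0,0,56,0,0,0.12,0,0,0,56,0,0,0.16,0,0,0,56,0,0,0.19,0,0,0,56,0,0,0.22,0,0,0,56,0,0,0.245,0,0,0,56,0,0,0.265,0,0,0,56,0,0,0.28,0,0,0,56,0,0,0.29,0,0,0,56,0,0,0.3,0,0,0,56,0,0,0.3,0,0,0,56]

```text
clock: 3.12
eef_pos: [0.6128, -0.2119, 0.0759]
orientation: [-0.275, 0.688, 0.591, 0.32]
force: [0.3, 0.4, 0.8]
grip_width: 0.0558
grasp_force: 0.0
```

```bash
python3 - <<'E'
from plan import *
import cv2
delta(M-.033*A+.022*pose(130)[:,2],pose(130))
ims=[]
for n,(r0,r1,c0,c1) in(("scene",(110,240,250,400)),("top",(150,280,240,390))):
    c=ctrl.read_camera(n);ims.append(c["frame"][r0:r1,c0:c1,::-1])
f=np.hstack(ims);cv2.imwrite("pics/d.png",cv2.resize(f,None,fx=2.66,fy=2.66,interpolation=cv2.INTER_CUBIC))
E
```

```text
t 3.12 tcp [ 0.6128 -0.2119  0.0759] z [ 0.115  0.755 -0.645] y [ 0.989 -0.151  0.   ] j [0.95, 0.89, -0.52, 1.3, -0.4, 1.41, 0.52] w 0.0558 F [0.3 0.4 0.8] gf 0.0
shift [0.0023 0.0005 0.0061] turn [ 0.0006  0.0015 -0.0005]
```

View pics/d.png

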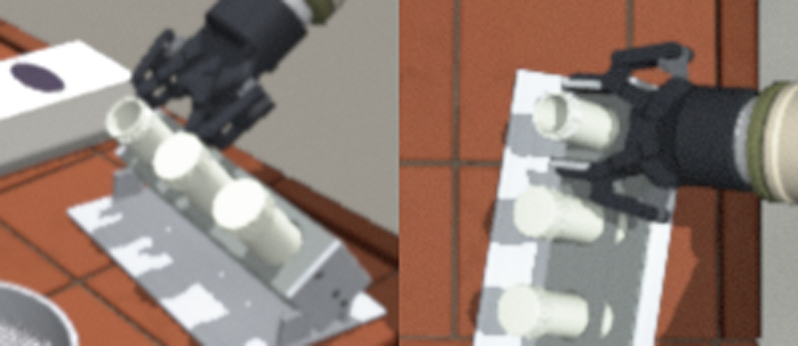

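The fingers straddle the tube (top half, rows about 85 and 165, tube at about 121) with no contact force. Closing.

>>> servo_tool:
  deltas: [0,0,0.003,0,0,0,46,0,0,0.003,0,0,0,42,0,0,0.003,0,0,0,39,0,0,0.003,0,0,0,37,0,0,0.003,0,0,0,34,0,0,0.003,0,0,0,30,0,0,0.003,0,0,0,25,0,0,0.003,0,0,0,25,0,0,0.003,0,0,0,25]

```text
clock: 3.97
eef_pos: [0.6143, -0.2123, 0.0766]
orientation: [-0.273, 0.688, 0.591, 0.321]
force: [4.5, -2.7, 3.1]
grip_width: 0.0341
grasp_force: 58.8
```

```bash
python3 - <<'E'
from plan import *
p,R,s=cur();delta(p+.02*A,R);print(np.round(s["torque"],2))
E
```

```text
t 3.97 tcp [ 0.6143 -0.2123  0.0766] z [ 0.119  0.754 -0.646] y [ 0.988 -0.153  0.004] j [0.95, 0.89, -0.52, 1.3, -0.4, 1.41, 0.52] w 0.0341 F [ 4.5 -2.7  3.1] gf 58.8
shift [ 0.05    0.     -0.0002] turn [0. 0. 0.]
[-0.55 -0.72 -0.79]
```

>>> servo_tool:
  deltas: [0.01,0.003,0,0,0,0,25,0.02,0.003,0,0,0,0,25,0.03,0.003,0,0,0,0,25,0.04,0.003,0,0,0,0,25,0.05,0.003,0,0,0,0,25]

```text
clock: 4.38
eef_pos: [0.616, -0.1993, 0.0908]
orientation: [-0.274, 0.688, 0.591, 0.319]
force: [1.0, -4.8, -0.5]
grip_width: 0.0339
grasp_force: 59.2
```

```bash
python3 - <<'E'
from plan import *
p,R,s=cur();delta(p+.05*A,pose(130));print(np.round(s["torque"],2))
E
```

```text
t 4.38 tcp [ 0.616  -0.1993  0.0908] z [ 0.116  0.754 -0.646] y [ 0.988 -0.152  0.   ] j [0.94, 0.86, -0.53, 1.31, -0.41, 1.41, 0.5] w 0.0339 F [ 1.  -4.8 -0.5] gf 59.2
shift [ 0.125  -0.0002 -0.0005] turn [ 0.0011  0.0021 -0.0007]
[-1.6  -0.07 -0.2 ]
```

>>> servo_tool:
  deltas: [0.02,0,0,0,0,0,25,0.04,0,0,0,0,0,25,0.06,0,0,0,0,0,25,0.08,0,0,0,0,0,25,0.1,0,0,0,0,0,25,0.12,0,0,0,0,0,25,0.14,0,0,0,0,0,25,0.16,0,0,0,0,0,25,0.18,0,0,0,0,0,25,0.19,0,0,0,0,0,25,0.19,0,0,0,0,0,25,0.19,0,0,0,0,0,25]

```text
clock: 5.38
eef_pos: [0.6234, -0.1505, 0.1488]
orientation: [-0.274, 0.688, 0.591, 0.319]
force: [-0.0, 0.2, -0.5]
grip_width: 0.0338
grasp_force: 59.3
```

```bash
python3 - <<'E'
from plan import *
import cv2
p,R,s=cur();delta(p,pose(130))
ims=[]
for n,(r0,r1,c0,c1) in(("scene",(80,240,200,390)),("top",(150,310,150,340))):
    c=ctrl.read_camera(n);np.savez(n+"2.npz",**c);ims.append(c["frame"][r0:r1,c0:c1,::-1])
f=np.hstack(ims);cv2.imwrite("pics/e.png",cv2.resize(f,None,fx=2.1,fy=2.1,interpolation=cv2.INTER_CUBIC))
E
```

```text
t 5.38 tcp [ 0.6234 -0.1505  0.1488] z [ 0.116  0.755 -0.646] y [ 0.989 -0.151  0.001] j [0.92, 0.76, -0.57, 1.37, -0.45, 1.4, 0.43] w 0.0338 F [-0.   0.2 -0.5] gf 59.3
shift [0. 0. 0.] turn [ 0.0009  0.0018 -0.0004]
```

View pics/e.png

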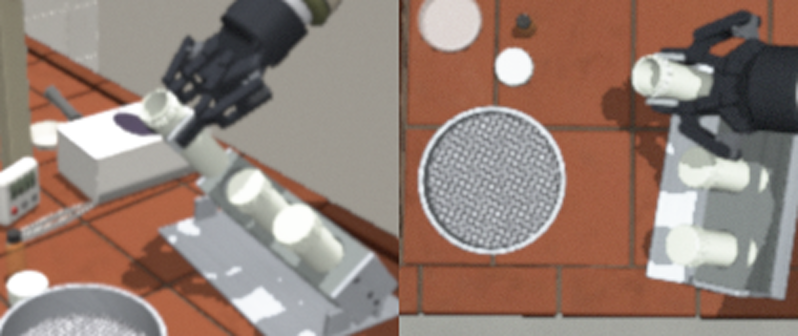

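```bash
cat >> plan.py <<'E'
OFF=np.array([.033,-.000,-.022])
def mouth():
    p,R,s=cur();return p+R@OFF
def go(m,tilt,rows=None): # mouth point, tube angle from vertical
    R=pose(tilt+90);delta(np.array(m)-R@OFF,R)
E
python3 - <<'E'
from plan import *
import h as H
T,S=H.load("top",2),H.load("scene",2)
x,e=H.tri(T,((652-399+.5)/2.1-.5+150,(76+.5)/2.1-.5+150),S,((161+.5)/2.1-.5+200,(108+.5)/2.1-.5+80))
print(x.round(4),e,mouth().round(4))
# sieve rim by ellipse: outer rim from top view colour-free: use centre at z .045
ctr=H.onz(T,(492-399+.5)/2.1-.5+150,(180+.5)/2.1-.5+150,.045);print("sieve",ctr.round(4), "cap",H.onz(T,(515-399)/2.1+150,67/2.1+150,.02).round(3))
go([.62,-.04,.19],75)
E
```

```text
[ 0.6213 -0.1475  0.1832] 0.000846472043853749 [ 0.6239 -0.1465  0.1876]
sieve [0.5262 0.0142 0.045 ] cap [ 0.647 -0.006  0.02 ]
t 5.48 tcp [ 0.6232 -0.1509  0.1482] z [ 0.116  0.755 -0.646] y [ 0.988 -0.152 -0.   ] j [0.92, 0.76, -0.57, 1.37, -0.45, 1.4, 0.43] w 0.0342 F [ 0.7 -0.1 -2. ] gf 59.3
shift [ 0.1568 -0.0499  0.1391] turn [ 0.0006 -0.3036 -0.0012]
```

>>> servo_tool:
  deltas: [0.01,-0.004,0.01,0,-0.02,0,25,0.02,-0.008,0.02,0,-0.05,0,25,0.035,-0.012,0.033,0,-0.08,0,25,0.05,-0.016,0.046,0,-0.11,0,25,0.067,-0.021,0.06,0,-0.14,0,25,0.085,-0.026,0.075,0,-0.17,0,25,0.1,-0.032,0.09,0,-0.2,0,25,0.115,-0.037,0.103,0,-0.23,0,25,0.13,-0.042,0.116,0,-0.26,0,25,0.145,-0.046,0.128,0,-0.28,0,25,0.155,-0.049,0.136,0,-0.3,0,25,0.157,-0.05,0.139,0,-0.3036,0,25]

```text
clock: 6.48
eef_pos: [0.6165, -0.0624, 0.1616]
orientation: [-0.085, 0.751, 0.648, 0.099]
force: [0.0, 0.9, -0.2]
grip_width: 0.0344
grasp_force: 59.3
```

```bash
python3 - <<'E'
from plan import *
print(mouth(),cur()[1][:,0])
go([.523,-.004,.1],80)
E
```

```text
[ 0.62029826 -0.0364365   0.19141983] [0.14183158 0.95556995 0.25839867]
t 6.48 tcp [ 0.6165 -0.0624  0.1616] z [ 0.039  0.255 -0.966] y [ 0.989 -0.147  0.001] j [0.55, 0.42, -0.49, 1.55, -0.07, 1.2, -0.02] w 0.0344 F [ 0.   0.9 -0.2] gf 59.3
shift [-0.0205 -0.2531  0.2246] turn [ 0.0004 -0.0434  0.001 ]
```

>>> servo_tool:
  deltas: [0,-0.012,0.008,0,-0.004,0,25,-0.002,-0.035,0.024,0,-0.008,0,25,-0.004,-0.06,0.045,0,-0.012,0,25,-0.006,-0.085,0.066,0,-0.016,0,25,-0.008,-0.11,0.09,0,-0.02,0,25,-0.01,-0.135,0.112,0,-0.024,0,25,-0.012,-0.16,0.135,0,-0.028,0,25,-0.014,-0.185,0.16,0,-0.032,0,25,-0.017,-0.21,0.185,0,-0.036,0,25,-0.019,-0.235,0.205,0,-0.04,0,25,-0.0205,-0.25,0.22,0,-0.0434,0,25,-0.0205,-0.253,0.2246,0,-0.0434,0,25]

```text
clock: 7.48
eef_pos: [0.5168, -0.0354, 0.0705]
orientation: [-0.058, 0.756, 0.649, 0.066]
force: [-0.1, 1.5, -1.3]
grip_width: 0.034
grasp_force: 59.4
```

```bash
python3 - <<'E'
from plan import *
import cv2
print(mouth(),cur()[1][:,0])
ims=[]
for n,(r0,r1,c0,c1) in(("scene",(100,290,170,360)),("top",(130,320,130,320))):
    c=ctrl.read_camera(n);np.savez(n+"3.npz",**c);ims.append(c["frame"][r0:r1,c0:c1,::-1])
f=np.hstack(ims);cv2.imwrite("pics/f.png",cv2.resize(f,None,fx=2.1,fy=2.1,interpolation=cv2.INTER_CUBIC))
for t in(88,94,100,110): go([.523,-.004,.085],t)
E
```

```text
[ 0.52121015 -0.00706263  0.09789866] [0.15016244 0.97316549 0.17435646]
t 7.58 tcp [ 0.5183 -0.0354  0.0716] z [ 0.026  0.173 -0.985] y [ 0.988 -0.152 -0.   ] j [0.54, 0.31, -0.51, 1.9, -0.03, 0.96, -0.08] w 0.0343 F [-0.5 -0.8 -0.4] gf 59.4
shift [-0.0053 -0.0002  0.0237] turn [ 0.     -0.0704 -0.0015]
t 7.58 tcp [ 0.5183 -0.0354  0.0716] z [ 0.026  0.173 -0.985] y [ 0.988 -0.152 -0.   ] j [0.54, 0.31, -0.51, 1.9, -0.03, 0.96, -0.08] w 0.0343 F [-0.5 -0.8 -0.4] gf 59.4
shift [-0.0093 -0.0002  0.0141] turn [-0.     -0.1227 -0.0015]
t 7.58 tcp [ 0.5183 -0.0354  0.0716] z [ 0.026  0.173 -0.985] y [ 0.988 -0.152 -0.   ] j [0.54, 0.31, -0.51, 1.9, -0.03, 0.96, -0.08] w 0.0343 F [-0.5 -0.8 -0.4] gf 59.4
shift [-0.0122 -0.0001  0.0042] turn [-1.000e-04 -1.751e-01 -1.500e-03]
t 7.58 tcp [ 0.5183 -0.0354  0.0716] z [ 0.026  0.173 -0.985] y [ 0.988 -0.152 -0.   ] j [0.54, 0.31, -0.51, 1.9, -0.03, 0.96, -0.08] w 0.0343 F [-0.5 -0.8 -0.4] gf 59.4
shift [-0.0148 -0.0001 -0.0129] turn [-0.0003 -0.2624 -0.0015]
```

View pics/f.png

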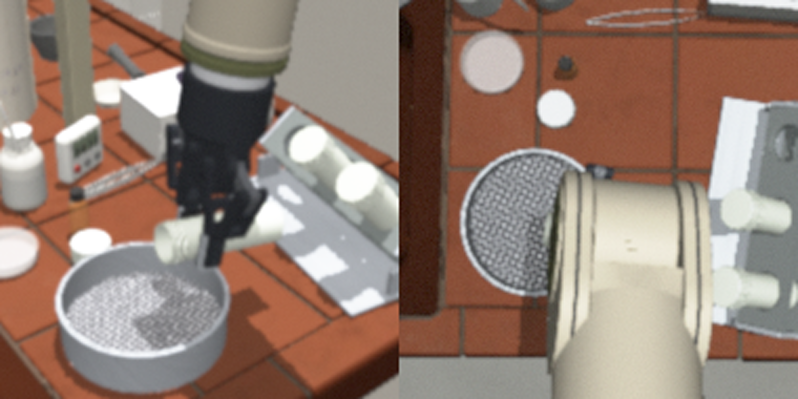

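The tube's mouth is at about (170,243) in the scene half, over the sieve, with the balls still inside and the tube at 80°. Next I lower it to 0.085 m and tilt slowly past level.

>>> servo_tool:
  deltas: [0,0,0.01,0,-0.015,0,25,-0.002,0,0.02,0,-0.03,0,25,-0.003,0,0.025,0,-0.045,0,25,-0.004,0,0.025,0,-0.058,0,25,-0.005,0,0.0237,0,-0.0704,0,25,-0.006,0,0.022,0,-0.08,0,25,-0.007,0,0.02,0,-0.09,0,25,-0.0077,0,0.0185,0,-0.098,0,25,-0.0083,0,0.017,0,-0.106,0,25,-0.009,0,0.0155,0,-0.115,0,25,-0.0093,0,0.014,0,-0.1227,0,25,-0.0093,0,0.014,0,-0.1227,0,25]

```text
clock: 8.58
eef_pos: [0.5183, -0.037, 0.0659]
orientation: [0.023, 0.758, 0.651, -0.027]
force: [1.2, 0.3, -2.4]
grip_width: 0.0343
grasp_force: 59.4
```

```bash
python3 - <<'E'
from plan import *
import h as H
S=H.load("scene",3)
print("mouth",mouth().round(4),cur()[1][:,0], "check px",(H.proj(S,[.5225,-.0072,.099])[0]-[170,100])*2.1)
for t in(100,112): go([.523,-.004,.085],t)
E
```

```text
mouth [ 0.5234 -0.0029  0.0855] [ 0.14966996  0.98618144 -0.0710286 ] check px [166.12450985 236.7900989 ]
t 8.58 tcp [ 0.5183 -0.037   0.0659] z [-0.01  -0.07  -0.997] y [ 0.989 -0.15   0.001] j [0.35, 0.31, -0.46, 1.89, 0.24, 1.0, -0.39] w 0.0343 F [ 1.2  0.3 -2.4] gf 59.4
shift [-0.0081 -0.0006 -0.0074] turn [ 0.0002 -0.0517 -0.0006]
t 8.58 tcp [ 0.5183 -0.037   0.0659] z [-0.01  -0.07  -0.997] y [ 0.989 -0.15   0.001] j [0.35, 0.31, -0.46, 1.89, 0.24, 1.0, -0.39] w 0.0343 F [ 1.2  0.3 -2.4] gf 59.4
shift [-0.0158 -0.0005 -0.0267] turn [ 0.0002 -0.1564 -0.0006]
```

>>> servo_tool:
  deltas: [0,0,0,0,0,0,25,0,0,0,0,0,0,25,0,0,0,0,0,0,25,0,0,0,0,0,0,25,-0.001,0,-0.001,0,-0.008,0,25,-0.002,0,-0.002,0,-0.015,0,25,-0.004,0,-0.003,0,-0.022,0,25,-0.005,0,-0.004,0,-0.03,0,25,-0.006,0,-0.005,0,-0.037,0,25,-0.007,0,-0.006,0,-0.045,0,25,-0.008,0,-0.0074,0,-0.0517,0,25,-0.008,0,-0.0074,0,-0.0517,0,25]

```text
clock: 9.58
eef_pos: [0.5178, -0.0398, 0.069]
orientation: [0.057, 0.755, 0.65, -0.066]
force: [-0.1, 0.4, 0.1]
grip_width: 0.0342
grasp_force: 59.5
```

```bash
python3 - <<'E'
from plan import *
import cv2
print("mouth",mouth().round(4),cur()[1][:,0])
ims=[]
for n,(r0,r1,c0,c1) in(("scene",(180,300,180,330)),("top",(180,300,140,290))):
    c=ctrl.read_camera(n);ims.append(c["frame"][r0:r1,c0:c1,::-1])
f=np.hstack(ims);cv2.imwrite("pics/g.png",cv2.resize(f,None,fx=2.66,fy=2.66,interpolation=cv2.INTER_CUBIC))
go([.523,-.004,.085],115)
E
```

```text
mouth [ 0.5232 -0.0039  0.0849] [ 0.14754396  0.9737029  -0.17358988]
t 9.68 tcp [ 0.5177 -0.0403  0.0689] z [-0.026 -0.171 -0.985] y [ 0.989 -0.151  0.   ] j [0.27, 0.32, -0.45, 1.88, 0.35, 1.05, -0.5] w 0.0342 F [ 0.3 -0.2 -0.1] gf 59.5
shift [-0.0105 -0.0005 -0.0238] turn [-1.000e-04 -1.314e-01 -8.000e-04]
```

View pics/g.png

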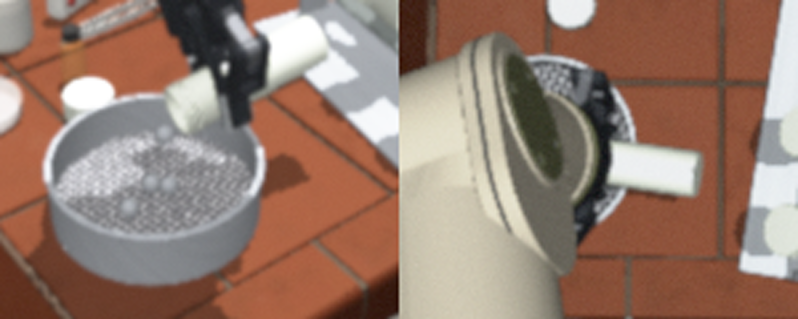

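Four balls are visible in the sieve, at (165,132), (152,182), (168,184) and (130,207). The fifth is hidden or still in the tube, so I'll tilt to about 115° and hold.

>>> servo_tool:
  deltas: [-0.001,0,-0.003,0,-0.016,0,25,-0.003,0,-0.006,0,-0.033,0,25,-0.005,0,-0.009,0,-0.05,0,25,-0.006,0,-0.012,0,-0.066,0,25,-0.007,0,-0.015,0,-0.082,0,25,-0.008,0,-0.018,0,-0.1,0,25,-0.009,0,-0.021,0,-0.115,0,25,-0.0105,0,-0.0238,0,-0.1314,0,25,-0.0105,0,-0.0238,0,-0.1314,0,25,-0.0105,0,-0.0238,0,-0.1314,0,25,-0.0105,0,-0.0238,0,-0.1314,0,25,-0.0105,0,-0.0238,0,-0.1314,0,25]

```text
clock: 10.68
eef_pos: [0.5173, -0.0436, 0.0791]
orientation: [0.141, 0.741, 0.636, -0.164]
force: [-1.0, 0.6, -0.2]
grip_width: 0.0341
grasp_force: 59.5
```

>>> servo_tool:
  deltas: [0,0,0,0,0,0,25,0,0,0,0,0,0,25,0,0,0,0,0,0,25,0,0,0,0,0,0,25,0,0,0,0,0,0,25,0,0,0,0,0,0,25,0,0,0,0,0,0,25,0,0,0,0,0,0,25,0,0,0,0,0,0,25,0,0,0,0,0,0,25,0,0,0,0,0,0,25,0,0,0,0,0,0,25]

```text
clock: 11.68
eef_pos: [0.5173, -0.043, 0.079]
orientation: [0.141, 0.741, 0.636, -0.164]
force: [0.2, -0.5, -1.0]
grip_width: 0.0343
grasp_force: 59.5
```

```bash
python3 - <<'E'
from plan import *
import cv2
print("mouth",mouth().round(4),cur()[1][:,0])
ims=[ctrl.read_camera("scene")["frame"][180:290,190:320,::-1] for i in range(1)]
cv2.imwrite("pics/i.png",cv2.resize(ims[0],None,fx=5,fy=5,interpolation=cv2.INTER_CUBIC))
go([.523,-.004,.085],115)
E
```

```text
mouth [ 0.5232 -0.0042  0.085 ] [ 0.13704462  0.89590053 -0.42258847]
t 11.73 tcp [ 0.5173 -0.043   0.079 ] z [-0.064 -0.418 -0.906] y [ 0.989 -0.151  0.   ] j [0.09, 0.38, -0.42, 1.84, 0.58, 1.23, -0.74] w 0.0341 F [-0.2  0.7 -1.1] gf 59.5
shift [ 0.0005 -0.0004 -0.0003] turn [-0.0003 -0.     -0.001 ]
```

View pics/i.png

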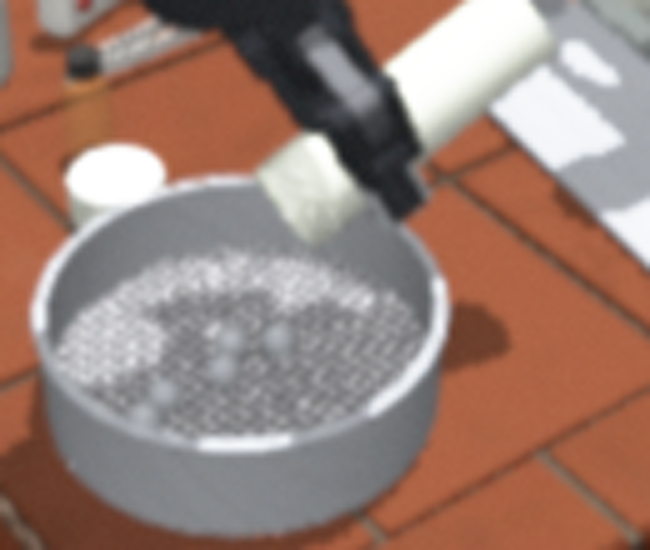

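All five balls are in the sieve, at (231,338), (221,366), (279,337), (163,390) and (145,413). The tube is held at 115° with its mouth clear, so I'm handing in.

```bash
python3 -c "
from cell import ctrl
print(ctrl.close_job())"
```

```text
the job is handed in; nothing more can be done
None
```

I drew the open tube out of the rack and tipped all five balls into the sieve. It is held there with its mouth about 85 mm above the worktop and about 25° below level, clear of everything. I've handed the job in, but no verdict came back.

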